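Check the fan stop, then open the safety-capped cleaner

ROBOT

A 7-joint arm with a two-finger parallel gripper is mounted at the origin on the work surface. World frame = base frame: x ahead of the robot, y to its left, z up, the work surface at z = 0. Lengths are in m, angles in rad, forces in N, time in s.
With the tool pointing down it reaches from about 0.425 to 0.875 m from the base axis. Payload 4.7 kg.
Tool frame: the origin (TCP) lies on the centre line of the jaws, within the pads' length; the fingertips stand 14 mm ahead of it and the grasp point (between the pads) lies 5 mm behind it; z points along the fingers, x is the direction in which the jaws open and shut, and the axes are right-handed (so a half turn about z gives the same grasp; the last joint's range is limited). The gripper opens to 87 mm and grips with 3 to 60 N. Pads are 19 mm wide; open, the fingers measure 117 mm over their backs; the gripper's body (75 mm by 190 mm) begins 51 mm behind the grasp point.
Start: joints at [-1.193, 0.321, -0.07, 1.45, 0.023, 1.371, -0.057], TCP at [0.231, 0.607, 0.237] pointing down, gripper open.
Joint ranges: [-2.86, 2.86], [-0.3, 2.09], [-1.38, 1.24], [0.06, 2.45], [-1.56, 4.7], [0.09, 2.05], [-2.69, 2.69]. Speed limits (rad/s): [2.57, 2.57, 3.14, 3.14, 3.14, 3.14, 3.14].

INTERFACE

Orientations are given as a rotation vector (axis times angle).
In Python, from bench import ctrl gives the robot as it stands.
- The arm moves only by the tool drive_tool, never from a script. Its argument "rows" is a list that holds one entry, the list of rows, each a list of 5 numbers: the shift along the tool's x, y, z scaled (see below), then the turn about the tool's z scaled (see below), then the closure in counts, from 0 (fully open) to 255 (shut). In form: [[[dx, dy, dz, spin, jaw], ...]]. A call has 1 to 20 rows; each row is the pose to reach, as a shift and turn from the pose commanded when the call began, along the tool's axes at that moment, turning the shorter way round; what a row does not reach only later rows make up. The controller multiplies each number of a shift by 300 mm and each number of a turn by pi rad. A row lasts 1/8 s, in which the tool goes at most 62.5 mm and 10.7 degrees, less where a joint would pass 70% of its speed; a pose out of reach is approached as far as the arm can. A call with a number of a shift or a turn outside -1 to 1 is refused whole. A call with a gripper value outside its range is refused whole. The fingers move at their own pace and stop on an object; "grip_force" is the grip in N (left out, the last holds). Time passes only in rows, so rows that repeat a pose let the fingers close. It gives the time, the measured TCP pose, the force and the opening at its end, in the units of the state.
- ctrl.get_state(): the state, without advancing time (a new reading comes with each control period).
- ctrl.get_image(name): name is "scene" or "side" or "wrist"; returns a dict with "img" (400x640x3 uint8, blue, green, red), "camera_matrix" (3x3 intrinsics, pixels), "R" (3x3) and "t" (3): a world point X has camera coordinates R X + t. Camera axes: x right, y down, z forward; pixel columns grow to the right and rows downward; lengths in m; the calibration is good to about 2 mm. A picture is of the moment at which its call begins. There is no depth.
- ctrl.close_job(): hands the job in, once; it reports no verdict.
The state is a dict: "time": time; "joint_positions": joint angles; "qd": joint speeds; "joint_torque": joint torques, N m; "position": TCP position; "tool_rot": TCP orientation; "ft_force": force on the tool from outside, world axes, zero at the start; "torque": the same for the moment, N m; "grip_width": opening from 0.0 (shut) to 1.0 (fully open).
Only numpy, scipy, OpenCV 4.12 (cv2) and the standard library are available. Lean on these libraries where they do the work, as an engineer would, in place of code of your own. Each camera call takes 0.05 s, during which the arm holds its last target.

TASK

Before opening the fuming cleaner, test the exhaust fan's stop: push the mushroom button on its grey box down until it latches, then turn it clockwise to reset it so that it pops back up. Then open the cleaner bottle: grip its safety cap, press it down, keep it pressed while you twist it anticlockwise until it comes free, and lift it straight up. Finish while holding the cap still and level in the gripper, some 4 to 10 cm above the bottle's mouth, clear of it, and leave the other things on the ledge as they are.

Things in the scene. Friction and masses are not known exactly. Their poses are not given: they have to be found in the camera images.
- stop_box: grey painted box 70 x 70 x 45 mm fixed on the ledge, carrying the mushroom button in the middle of its top; origin at the centre of its underside, z up. It may stand left or right.
- stop_top (a point): centre of the top of the black mushroom head. Head: round, 40 mm across, upright rim 10 mm high from 6 to 16 mm below its top, underside 17 mm below its top, on a thin stem. Popped up, this point is 76 mm above the ledge (31 mm above the box), latched about 72 mm.
- stop_press (a joint): how far the mushroom is pushed in, m: 0 popped up, 0.007 at the bottom; sprung back by 3 N at the top to 8 N at the bottom. Pushed in more than about 0.0045 and free to turn, it turns itself anticlockwise and latches; let go, it then stays at about 0.004.
- stop_turn (a joint): turn of the mushroom head, rad, growing clockwise seen from above: about 0 when popped up, -0.5 when latched, stop at 0.6. A torsion spring (about 0.1 N m) pulls it anticlockwise. Latched, it comes free when turned clockwise back past 0 (0.1 to 0.4 is good) and pops up when the fingers let go there.
- bottle: grey plastic cleaner bottle held fast in a steel bracket on the ledge: body 72 x 96 x 100 mm, shoulder rising to 114 mm, then the neck with the white cap; over the feet of the bracket it is 133 mm long along its y. Origin at the centre of its underside, z up. It may stand left or right.
- bottle_rim (a point): centre of the bottle's mouth, the top of the neck, 146 mm above the ledge; hidden under the cap at the start. A sprung seal in the mouth pushes the cap up.
- cap: white round ribbed safety cap on the bottle, origin at the centre of its underside, z up. Closed, it can be neither pulled off nor turned. Pushed down 5 mm or more (7 to 8 is good, 10 mm at most; spring 4 N at first, 8 N at 5 mm, 11 N at 10 mm) it turns anticlockwise seen from above; kept down and turned 0.9 rad or more (1.1 to 1.5 is good, stop at 2.3) it is free and lifts straight off.
- cap_top (a point): centre of the cap's top. The cap is 55 mm across, 34 mm high, hollow below, about 35 g. Closed, its top is 162 mm and its underside 128 mm above the ledge, with 14 mm free below it down to the bottle's shoulder.
- jar_a: squat glass jar with steel lid, 80 mm across, 76 mm high, a bystander; origin at the centre of its underside.
- jar_b: second jar like the first, a bystander.
- rolling_pin: wooden rolling pin, 46 mm thick, 340 mm long along its y with the handles, a bystander; origin on its underside.
- strainer: small aluminium tea strainer, bowl 64 mm across and 24 mm high, thin handle along its +x to 100 mm from the origin, a bystander; origin under the bowl.
- spice_tin: round aluminium tin, 54 mm across, 84 mm high, a bystander; origin at the centre of its underside.
- dispenser: stainless spice dispenser, a bystander, fixed, 92 mm across, about 200 mm high with the small flat push button on top; origin at the centre of its underside.
- spice_push (a joint): travel of the dispenser's flat push button, m, 0 not pressed; not to be pressed.
- fan_toggle (a joint): angle of the small black toggle switch of the fan on the ledge, rad, 0 at the start; not to be moved.
Not all that is in view belongs to the job. Leave any red or yellow look-alike of the stop_box alone.

How it is judged:
On the way, in this order (a step that is already met when the one before it is completed fails the run):
1. the mushroom button is pushed in and latched (value of joint stop_press above 0.003 m and value of joint stop_turn below -0.3 rad), for 0.2 s.
2. the button is turned clockwise and has popped up again (value of joint stop_press below 0.0015 m and value of joint stop_turn above -0.2 rad), for 0.2 s.
3. the cap, in the fingers, is pressed down by 4.5 mm or more before it is turned (z of cap in the frame of bottle_rim below -0.0225 m and angle between the x axis of cap and the x axis of bottle, either way round below 0.25 rad and contact force between the fingers and cap above 1 N), for 0.05 s.
4. the cap is twisted by 0.8 rad or more while still on the neck (angle between the x axis of cap and the x axis of bottle, either way round above 0.8 rad and z of cap in the frame of bottle_rim below -0.003 m), for 0.05 s.
At the end, for the whole second after the job is handed in: the cap is held still by the fingers, within 0.3 rad of level, its underside 25 to 150 mm above the bottle's rim and its centre within 35 mm of the rim's axis, touching the bottle nowhere; the mushroom button is reset and popped up (pushed in less than 1.5 mm) (all of step 2 and z of cap in the frame of bottle_rim between 0.025 and 0.15 m and horizontal distance between cap and bottle_rim below 0.035 m and angle between cap's own z axis and vertical below 0.3 rad and contact force between the fingers and cap above 1 N and contact force between cap and bottle below 0.2 N and linear speed of cap below 0.03 m/s); the arm keeps its last pose, push and grip.
It fails at once if a jar, the rolling pin, the strainer or the tin is moved by more than 30 mm (distance of any of jar_a, jar_b, rolling_pin, strainer, spice_tin from where it was at the start of the episode above 0.03 m).
It fails at once if the dispenser's push button is pressed (value of joint spice_push above 0.003 m).
It fails at once if the fan's toggle switch is moved (value of joint fan_toggle above 0.25 rad or value of joint fan_toggle below -0.25 rad).
It also fails if it takes over 58 s, if anything falls off the work surface, if the arm or the gripper's body presses on something with over 40 N, if the wrist force passes 120 N, or if a joint passes its speed limit or range.

## Working session

There is one attempt and no reset: what is moved stays moved. The work goes in short steps, Python scripts to look and compute and a tool call to move; the robot and the scene stay as the last step left them, time stands still between calls to the robot, and variables do not carry over. Pictures are saved under pics/ and viewed, and the job is handed in when it is done.

Besides the shell and the picture viewer there is one more tool, called as name(argument=value, ...) on one line, values as JSON. drive_tool: Moves the arm, as the interface text tells. Its arguments: {"type":"object","properties":{"rows":{"type":"array"},"grip_force":{"type":"number"}},"required":["rows"]}

```bash
mkdir -p pics; python3 - <<'E'
from bench import ctrl
import cv2
print(ctrl.get_state())
for n in("scene","side","wrist"):
    d=ctrl.get_image(n); cv2.imwrite(f"pics/{n}0.png",d["img"]); print(n,d["camera_matrix"],d["R"],d["t"])
E
```

```text
{'time': 0.0, 'joint_positions': array([-1.19287651,  0.32183748, -0.07009494,  1.45169748,  0.02259769,
        1.37078139, -0.05689418]), 'qd': array([ 6.52629131e-04,  7.15580362e-05, -1.50563442e-03,  8.57626902e-04,
        1.53357430e-03,  6.85584351e-04, -1.21699087e-03]), 'joint_torque': array([ 3.26587924e-04, -4.91282916e+01, -4.03997898e-01, -3.12536466e+01,
       -6.40934589e-02,  4.35192743e-02,  1.79311501e-04]), 'position': array([0.23114943, 0.60694071, 0.23544088]), 'tool_rot': array([ 2.58565601e+00,  1.78230301e+00, -2.41765264e-03]), 'ft_force': array([0.11805413, 0.5574165 , 0.14782785]), 'torque': array([ 0.00426866, -0.00050411,  0.02737017]), 'grip_width': 0.9993508165490929}
scene [[442.34679487   0.         312.01979268]
 [  0.         442.34679487 203.13779501]
 [  0.           0.           1.        ]] [[ 0.86476916  0.5021288   0.00640075]
 [ 0.32073882 -0.54248096 -0.77642837]
 [-0.38639476  0.67348428 -0.63017301]] [-0.49952144 -0.08587053  1.48728069]
side [[436.48453972   0.         323.49492901]
 [  0.         436.48453972 200.20438699]
 [  0.           0.           1.        ]] [[ 0.99709802 -0.07535137 -0.01084943]
 [-0.06368688 -0.74755139 -0.66114364]
 [ 0.04170757  0.65991598 -0.7501809 ]] [-0.5735956   0.11612913  1.38220154]
wrist [[299.26441888   0.         320.97725617]
 [  0.         299.26441888 200.79399338]
 [  0.           0.           1.        ]] [[ 3.55338786e-01  9.34737511e-01 -3.62883757e-04]
 [ 8.99404781e-01 -3.41801332e-01  2.72475485e-01]
 [ 2.54569023e-01 -9.71474876e-02 -9.62162657e-01]] [-0.65082528 -0.03271948  0.39033717]
```

View pics/scene0.png

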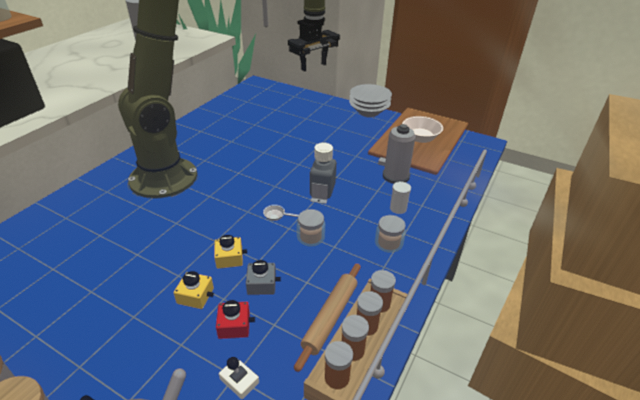

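View pics/side0.png

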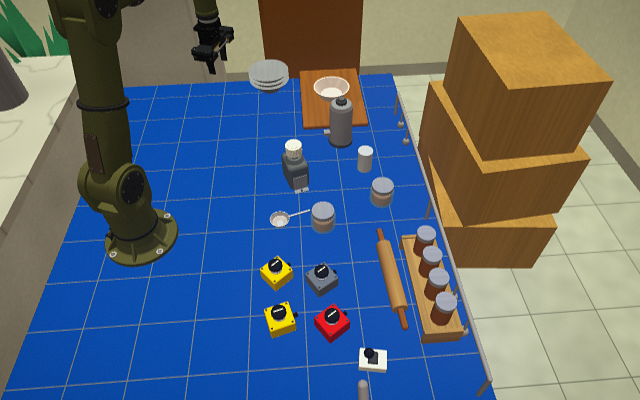

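View pics/wrist0.png

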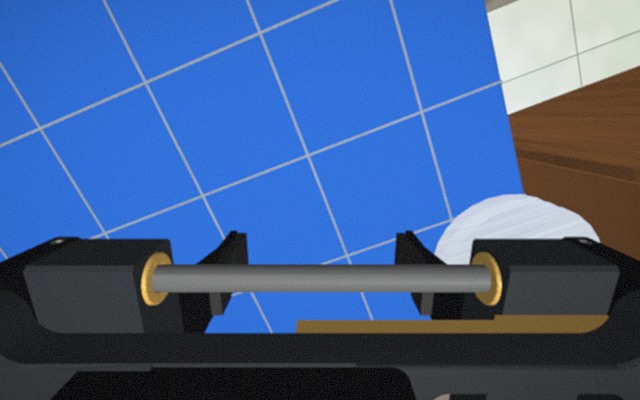

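```bash
python3 - <<'E'
import cv2,numpy as np
a=cv2.imread("pics/scene0.png");b=cv2.imread("pics/side0.png")
def c(i,x,y,w=80,h=60,s=5): return cv2.resize(i[y:y+h,x:x+w],None,fx=s,fy=s,interpolation=cv2.INTER_CUBIC)
cv2.imwrite("pics/z0.png",np.vstack([np.hstack([c(a,225,245),c(b,285,250)]),np.hstack([c(a,285,140),c(b,255,135)])]))
E
```

```text
(no output)
```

View pics/z0.png

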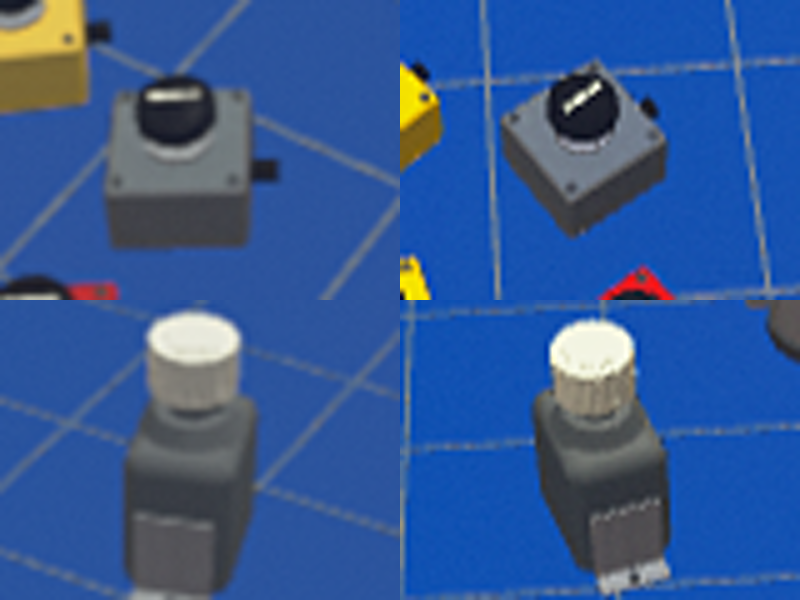

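```bash
cat > h.py <<'E'
import numpy as np,cv2
from bench import ctrl
from scipy.spatial.transform import Rotation as Rn
def P(d): return d["camera_matrix"]@np.c_[d["R"],d["t"]]
def tri(d1,p1,d2,p2):
    X=cv2.triangulatePoints(P(d1),P(d2),np.array(p1,float).reshape(2,1),np.array(p2,float).reshape(2,1)); return (X[:3]/X[3]).ravel()
def onz(d,p,z):
    r=d["R"].T@np.linalg.inv(d["camera_matrix"])@np.array([p[0],p[1],1.]); c=-d["R"].T@d["t"]
    return c+r*(z-c[2])/r[2]
def proj(d,X):
    q=P(d)@np.append(X,1); return q[:2]/q[2]
E
python3 - <<'E'
from h import *
a=ctrl.get_image("scene");b=ctrl.get_image("side")
o=-.4
z=lambda X,Y,x,y:(x+X/5+o,y+Y/5+o)
for nm,p,q,zz in [("head",z(176.5,110,225,245),z(183.5,109,285,250),.067),("cap",z(194,338-300,285,140),z(192,48,255,135),.162)]:
    print(nm,tri(a,p,b,q),onz(a,p,zz),onz(b,q,zz))
# box top corners by scene
for X,Y in [(105,190),(249,190),(253,90),(118,90)]: print(onz(a,z(X,Y,225,245),.045))
for X,Y in [(175,188),(266,143),(195,60),(103,125)]: print(' side',onz(b,z(X,Y,285,250),.045))
# toggle switch, jars, strainer
print('jar',onz(a,(311,218),.076),onz(b,(322,210),.076),'str',onz(b,(279,219),.024),'tin',onz(b,(365,150),.084),'disp',onz(b,(341,100),.2))
print('yel',onz(b,(277,265),.076))
s=ctrl.get_state(); print(Rn.from_rotvec(s["tool_rot"]).as_matrix())
E
```

```text
head [ 0.55365915 -0.21505366  0.06705837] [ 0.55351981 -0.21434707  0.067     ] [ 0.5535793  -0.21567544  0.067     ]
cap [0.493463   0.21186954 0.16339538] [0.4925489  0.21304324 0.162     ] [0.49353518 0.21419805 0.162     ]
[ 0.54095118 -0.25899732  0.045     ]
[ 0.6012691  -0.22352738  0.045     ]
[ 0.56600057 -0.16743355  0.045     ]
[ 0.50676924 -0.20230533  0.045     ]
 side [ 0.5459151  -0.25217969  0.045     ]
 side [ 0.59873921 -0.22781827  0.045     ]
 side [ 0.56324732 -0.1695306   0.045     ]
 side [ 0.50820103 -0.20863605  0.045     ]
jar [ 0.57516401 -0.00229341  0.076     ] [ 0.57138302 -0.00102595  0.076     ] str [0.43434062 0.01685075 0.024     ] tin [0.7397287 0.2512675 0.084    ] disp [0.66763348 0.38695082 0.2       ]
yel [ 0.4316315  -0.19041886  0.076     ]
[[ 3.55761226e-01  9.34576856e-01 -2.21906267e-04]
 [ 9.34576493e-01 -3.55761285e-01 -8.28749845e-04]
 [-8.53476084e-04  8.74486806e-05 -9.99999632e-01]]
```

drive_tool(rows=[[[-0.06, 0.08, 0, 0.025, 0], [-0.16, 0.22, 0, 0.07, 0], [-0.28, 0.38, 0, 0.12, 0], [-0.4, 0.54, 0, 0.17, 0], [-0.5, 0.68, 0, 0.21, 0], [-0.56, 0.76, 0, 0.24, 0], [-0.59, 0.8, 0, 0.25, 0], [-0.59, 0.8, 0, 0.25, 0]]])

```text
time: 1.25
position: [0.3928, 0.3566, 0.2367]
tool_rot: [-3.072, -0.657, -0.0]
ft_force: [-0.4, 0.4, 0.3]
grip_width: 0.997
```

```bash
cat >> h.py <<'E'
def st():
    s=ctrl.get_state(); R=Rn.from_rotvec(s["tool_rot"]).as_matrix()
    print("t",s["time"],"p",s["position"].round(4),"x",R[:,0].round(4),"z",R[:,2].round(4),"F",s["ft_force"].round(2),"T",s["torque"].round(3),"g",round(s["grip_width"],3),"q",s["joint_positions"].round(2)); return s,R
def to(X):
    s,R=st(); d=R.T@(np.array(X)-s["position"]); print("shift mm",(d*1000).round(1),"units",(d/.3).round(4))
E
python3 -c "
from h import *
to([.5535,-.215,.2])"
```

```text
t 1.25 p [0.3928 0.3566 0.2367] x [9.124e-01 4.092e-01 2.000e-04] z [ 1.e-04  4.e-04 -1.e+00] F [-0.45  0.42  0.29] T [-0.066  0.014  0.049] g 0.997 q [-0.95  0.06  0.17  1.75 -0.01  1.32 -0.36]
shift mm [-87.3 587.3  36.4] units [-0.2909  1.9576  0.1214]
```

drive_tool(rows=[[[0.0, 0.06, 0, 0.01, 0], [0.0, 0.2, 0, 0.04, 0], [0.0, 0.38, 0, 0.08, 0], [0.0, 0.57, 0, 0.12, 0], [0.0, 0.75, 0, 0.16, 0], [0.0, 0.89, 0, 0.19, 0], [0.0, 0.96, 0, 0.2, 0], [0.0, 0.98, 0, 0.2, 0], [0.0, 0.98, 0, 0.2, 0]]])

```text
time: 2.38
position: [0.5125, 0.09, 0.2364]
tool_rot: [-3.125, 0.32, 0.001]
ft_force: [0.7, 0.2, -0.1]
grip_width: 1.001
```

```bash
python3 -c "
from h import *
to([.5535,-.215,.2])"
```

```text
t 2.375 p [0.5125 0.09   0.2364] x [ 9.793e-01 -2.024e-01 -6.000e-04] z [-6.e-04  5.e-04 -1.e+00] F [ 0.73  0.17 -0.14] T [-0.079  0.073 -0.044] g 1.001 q [-0.66  0.04  0.45  1.78 -0.02  1.32 -0.41]
shift mm [101.9 290.4  36.2] units [0.3395 0.968  0.1207]
```

drive_tool(rows=[[[0.02, 0.06, 0.01, 0.0, 0], [0.07, 0.2, 0.03, 0.0, 0], [0.13, 0.38, 0.05, 0.0, 0], [0.2, 0.57, 0.07, 0.0, 0], [0.26, 0.75, 0.09, 0.0, 0], [0.31, 0.89, 0.11, 0.0, 0], [0.335, 0.95, 0.12, 0.0, 0], [0.34, 0.97, 0.12, 0.0, 0], [0.34, 0.97, 0.12, 0.0, 0]]])

```text
time: 3.5
position: [0.5529, -0.2169, 0.2005]
tool_rot: [-3.125, 0.323, 0.001]
ft_force: [-0.4, 0.1, -0.1]
grip_width: 1.002
```

```bash
python3 -c "
from h import *
to([.5535,-.215,.076])
d=ctrl.get_image('wrist');cv2.imwrite('pics/w1.png',d['img']);print(proj(d,[.5535,-.215,.076]))"
```

```text
t 3.5 p [ 0.5529 -0.2169  0.2005] x [ 9.788e-01 -2.047e-01 -4.000e-04] z [-3.e-04  5.e-04 -1.e+00] F [-0.4   0.11 -0.09] T [-0.032  0.103 -0.042] g 1.002 q [-0.27  0.26  0.7   1.67 -0.18  1.28  0.27]
shift mm [  0.2  -1.9 124.5] units [ 0.0008 -0.0064  0.4149]
[321.60767294 197.72003747]
```

View pics/w1.png

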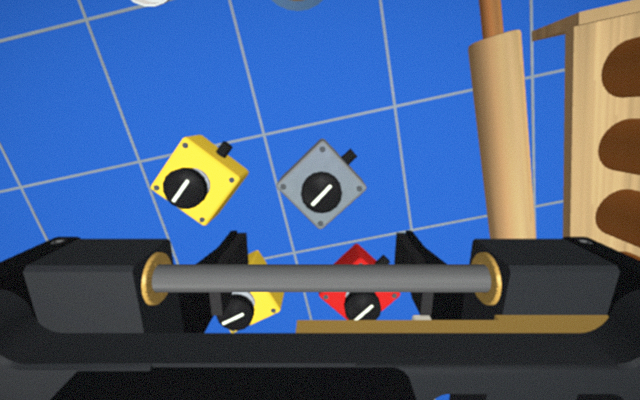

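```bash
python3 -c "
from h import *
d=ctrl.get_image('wrist')
im=d['img'];cv2.imwrite('pics/w2.png',cv2.resize(im[130:240,270:380],None,fx=5,fy=5,interpolation=cv2.INTER_CUBIC))
m=(im[140:235,275:370].max(2)<50).astype('uint8')
n,l,s,c=cv2.connectedComponentsWithStats(m)
print([(s[i],c[i]+[275,140]) for i in range(1,n) if s[i,4]>100])
for z in(.076,.068,.06):print(z,proj(d,[.5535,-.215,z]),onz(d,(321,192),z))
# box corners
for p in [(321.5,139),(367,185),(321,229),(277,186)]: print(onz(d,p,.045))
"
```

```text
[(array([ 27,  34,  39,  39, 800], dtype=int32), array([321.15  , 194.2025]))]
0.076 [321.48413777 198.53729007] [ 0.55434637 -0.20866337  0.076     ]
0.068 [321.47574748 196.36901846] [ 0.55393611 -0.21061994  0.068     ]
0.06 [321.4677898  194.31254312] [ 0.55352585 -0.2125765   0.06      ]
[ 0.56431827 -0.16296742  0.045     ]
[ 0.6011604 -0.2186134  0.045    ]
[ 0.54435463 -0.25674847  0.045     ]
[ 0.50917394 -0.20063228  0.045     ]
```

View pics/w2.png

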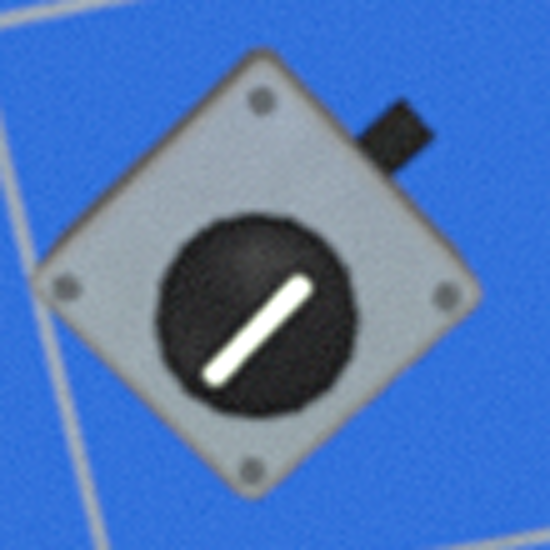

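drive_tool(rows=[[[0, -0.003, 0.03, 0, 255], [0, -0.007, 0.1, 0, 255], [0, -0.01, 0.18, 0, 255], [0, -0.015, 0.26, 0, 255], [0, -0.015, 0.32, 0, 255], [0, -0.015, 0.335, 0, 255], [0, -0.015, 0.335, 0, 255], [0, -0.015, 0.335, 0, 255]]], grip_force=20)

```text
time: 4.6
position: [0.5546, -0.2133, 0.101]
tool_rot: [3.125, -0.324, 0.003]
ft_force: [0.4, -1.2, -0.1]
grip_width: 0.169
```

```bash
python3 -c "
from h import *
to([.554,-.2125,.0835])"
```

```text
t 4.6 p [ 0.5546 -0.2133  0.101 ] x [ 0.9787 -0.2053  0.0018] z [ 1.7e-03 -3.0e-04 -1.0e+00] F [ 0.41 -1.19 -0.14] T [-0.091  0.106 -0.039] g 0.169 q [-0.24  0.36  0.67  1.78 -0.25  1.09  0.31]
shift mm [-0.8 -0.6 17.5] units [-0.0027 -0.002   0.0584]
```

drive_tool(rows=[[[0, 0, 0, 0, 255], [0, 0, 0.01, 0, 255], [0, 0, 0.02, 0, 255], [0, 0, 0.03, 0, 255], [0, 0, 0.038, 0, 255], [0, 0, 0.045, 0, 255], [0, 0, 0.051, 0, 255], [0, 0, 0.056, 0, 255], [0, 0, 0.058, 0, 255], [0, 0, 0.058, 0, 255]]])

```text
time: 5.85
position: [0.5545, -0.2132, 0.0837]
tool_rot: [-3.125, 0.324, -0.002]
ft_force: [-2.0, 0.6, 7.2]
grip_width: 0.009
```

```bash
python3 -c "
from h import *
st()
d=ctrl.get_image('wrist');cv2.imwrite('pics/w3.png',d['img'])
d=ctrl.get_image('side');cv2.imwrite('pics/s3.png',cv2.resize(d['img'][220:320,250:400],None,fx=5,fy=5))"
```

```text
t 5.85 p [ 0.5545 -0.2132  0.0837] x [ 0.9787 -0.2054  0.0013] z [ 0.0013  0.     -1.    ] F [-2.03  0.62  7.19] T [0.063 0.446 0.014] g 0.009 q [-0.23  0.38  0.67  1.79 -0.26  1.06  0.32]
```

View pics/w3.png

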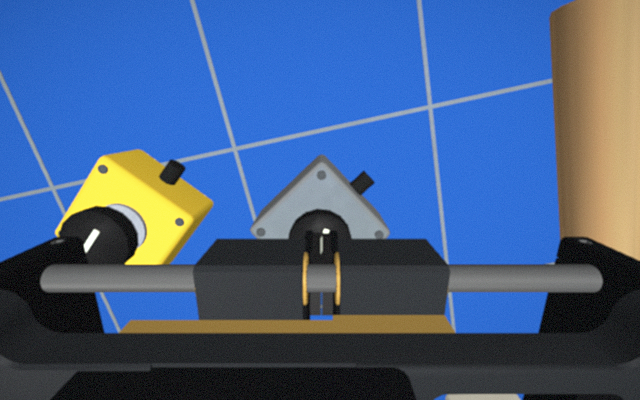

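View pics/s3.png

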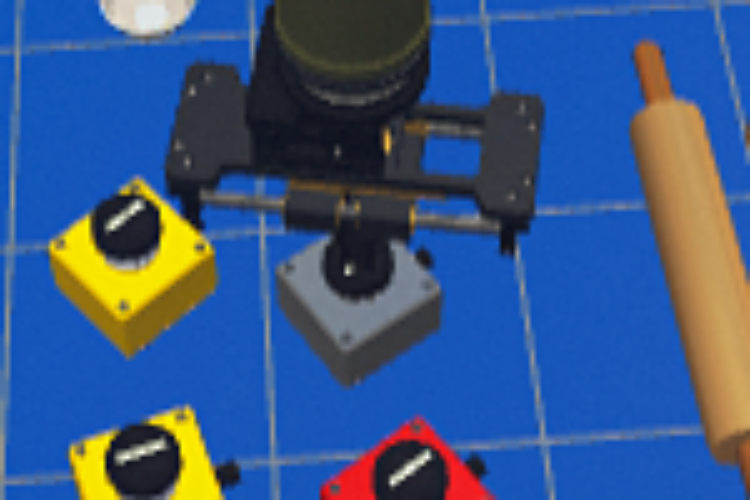

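drive_tool(rows=[[[0, 0, -0.005, 0, 255], [0, 0, -0.02, 0, 255], [0, 0, -0.05, 0, 255], [0, 0, -0.1, 0, 150], [0, 0, -0.14, 0, 80], [0, 0, -0.16, 0, 60], [0, 0, -0.16, 0, 60], [0, 0, -0.16, 0, 60]]])

```text
time: 6.95
position: [0.5537, -0.2127, 0.1303]
tool_rot: [-3.125, 0.324, 0.001]
ft_force: [0.4, -1.3, 0.2]
grip_width: 0.49
```

```bash
python3 -c "
from h import *
to([.554,-.2125,.064])
d=ctrl.get_image('wrist');cv2.imwrite('pics/w4.png',d['img'])
print(proj(d,[.554,-.2125,.072]))"
```

```text
t 6.95 p [ 0.5537 -0.2127  0.1303] x [ 9.787e-01 -2.051e-01 -6.000e-04] z [-6.e-04  3.e-04 -1.e+00] F [ 0.42 -1.34  0.23] T [-0.064  0.028 -0.023] g 0.49 q [-0.25  0.32  0.69  1.75 -0.22  1.15  0.29]
shift mm [ 0.3 -0.2 66.3] units [ 0.0009 -0.0008  0.2209]
[321.83044451 223.44704255]
```

View pics/w4.png

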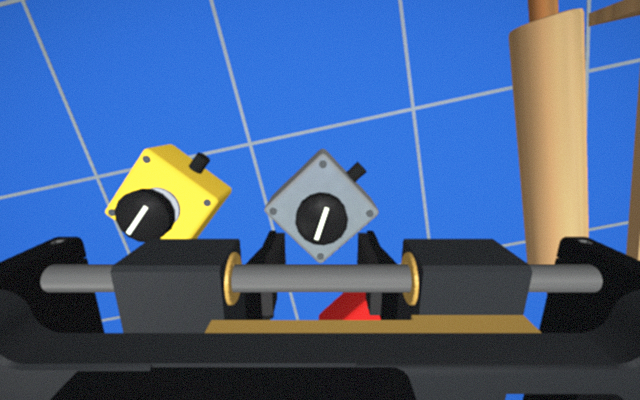

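drive_tool(rows=[[[0, 0, 0.005, 0, 30], [0, 0, 0.02, 0, 30], [0, 0, 0.06, 0, 30], [0, 0, 0.11, 0, 30], [0, 0, 0.16, 0, 30], [0, 0, 0.2, 0, 30], [0, 0, 0.215, 0, 30], [0, 0, 0.22, 0, 30], [0, 0, 0.22, 0, 60], [0, 0, 0.22, 0, 255], [0, 0, 0.22, 0, 255], [0, 0, 0.22, 0, 255], [0, 0, 0.22, 0, 255], [0, 0, 0.22, 0, 255]]], grip_force=25)

```text
time: 8.75
position: [0.5539, -0.2129, 0.0648]
tool_rot: [-3.125, 0.324, 0.0]
ft_force: [-0.6, 0.8, 1.6]
grip_width: 0.442
```

```bash
python3 -c "
from h import *
st()"
```

```text
t 8.75 p [ 0.5539 -0.2129  0.0648] x [ 9.787e-01 -2.053e-01 -2.000e-04] z [-1.e-04  3.e-04 -1.e+00] F [-0.55  0.75  1.58] T [-0.011  0.266 -0.034] g 0.442 q [-0.22  0.4   0.66  1.8  -0.28  1.03  0.34]
```

drive_tool(rows=[[[0, 0, 0, 0.02, 255], [0, 0, 0, 0.06, 255], [0, 0, 0, 0.1, 255], [0, 0, 0, 0.14, 255], [0, 0, 0, 0.18, 255], [0, 0, 0, 0.21, 255], [0, 0, 0, 0.235, 255], [0, 0, 0, 0.245, 255], [0, 0, 0, 0.245, 255], [0, 0, 0, 0.245, 255]]])

```text
time: 10.0
position: [0.5544, -0.2132, 0.065]
tool_rot: [-2.775, 1.472, -0.002]
ft_force: [-0.9, -0.6, 4.3]
grip_width: 0.443
```

```bash
python3 -c "
from h import *
st()
d=ctrl.get_image('wrist');cv2.imwrite('pics/w5.png',d['img'])"
```

```text
t 10.0 p [ 0.5544 -0.2132  0.065 ] x [ 0.5607 -0.828   0.0009] z [ 1.e-03 -4.e-04 -1.e+00] F [-0.88 -0.59  4.3 ] T [-0.258  0.146  0.146] g 0.443 q [-0.34  0.44  0.81  1.81 -0.37  1.05 -0.36]
```

View pics/w5.png

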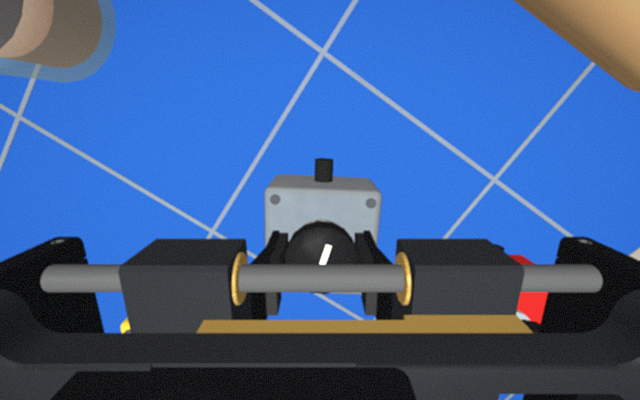

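drive_tool(rows=[[[0, 0, 0, 0, 20], [0, 0, 0, 0, 20], [0, 0, 0, 0, 20], [0, 0, 0, 0, 20], [0, 0, -0.02, 0, 20], [0, 0, -0.07, 0, 20], [0, 0, -0.14, 0, 20], [0, 0, -0.2, 0, 20], [0, 0, -0.22, 0, 20], [0, 0, -0.22, 0, 20]]])

```text
time: 11.3
position: [0.5543, -0.2129, 0.1313]
tool_rot: [-2.774, 1.473, -0.001]
ft_force: [0.2, -0.1, 0.1]
grip_width: 0.917
```

```bash
python3 -c "
from h import *
st()
d=ctrl.get_image('wrist');cv2.imwrite('pics/w6.png',d['img'])
d=ctrl.get_image('scene');cv2.imwrite('pics/s6.png',cv2.resize(d['img'][220:320,200:350],None,fx=5,fy=5))"
```

```text
t 11.3 p [ 0.5543 -0.2129  0.1313] x [ 5.602e-01 -8.284e-01  5.000e-04] z [ 1.1e-03  2.0e-04 -1.0e+00] F [ 0.24 -0.14  0.06] T [-0.038  0.182 -0.012] g 0.917 q [-0.38  0.36  0.86  1.75 -0.3   1.16 -0.41]
```

View pics/w6.png

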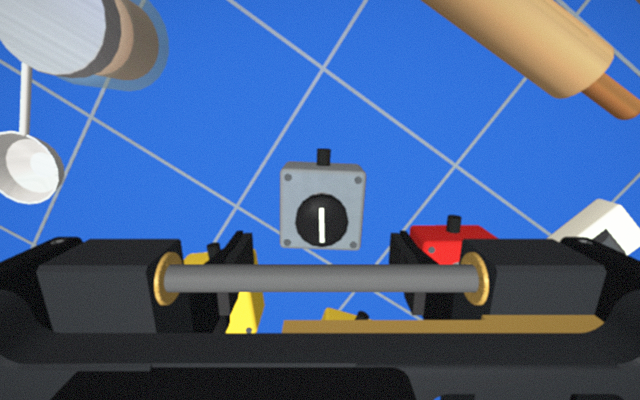

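View pics/s6.png

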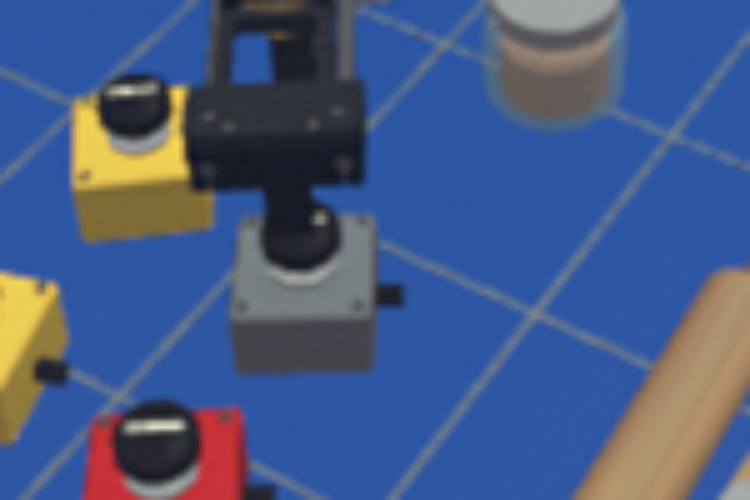

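drive_tool(rows=[[[0, 0, -0.05, 0, 0], [-0.02, -0.01, -0.14, 0, 0], [-0.08, -0.04, -0.23, -0.02, 0], [-0.18, -0.085, -0.3, -0.04, 0], [-0.3, -0.145, -0.34, -0.07, 0], [-0.42, -0.2, -0.35, -0.09, 0], [-0.53, -0.255, -0.35, -0.11, 0], [-0.61, -0.295, -0.35, -0.12, 0], [-0.645, -0.31, -0.35, -0.12, 0], [-0.645, -0.31, -0.35, -0.12, 0]]])

```text
time: 12.65
position: [0.5227, -0.0007, 0.2356]
tool_rot: [3.001, -0.928, 0.0]
ft_force: [0.5, -0.2, -0.1]
grip_width: 0.999
```

```bash
python3 -c "
from h import *
to([.493,.2135,.237])"
```

```text
t 12.65 p [ 0.5227 -0.0007  0.2356] x [ 8.255e-01 -5.643e-01  3.000e-04] z [-1.e-04 -5.e-04 -1.e+00] F [ 0.54 -0.18 -0.13] T [-0.092  0.083  0.017] g 0.999 q [-0.75  0.04  0.73  1.79 -0.03  1.32 -0.62]
shift mm [-145.4 -160.1   -1.5] units [-0.4847 -0.5336 -0.0049]
```

drive_tool(rows=[[[-0.03, -0.03, 0, 0, 0], [-0.1, -0.11, 0, -0.02, 0], [-0.2, -0.22, 0, -0.04, 0], [-0.3, -0.33, 0, -0.06, 0], [-0.39, -0.43, 0, -0.08, 0], [-0.46, -0.51, 0, -0.1, 0], [-0.485, -0.534, 0, -0.1, 0], [-0.485, -0.534, 0, -0.1, 0]]])

```text
time: 13.65
position: [0.493, 0.2136, 0.2355]
tool_rot: [3.109, -0.447, 0.0]
ft_force: [-0.2, -0.8, 0.1]
grip_width: 1.002
```

```bash
python3 -c "
from h import *
to([.493,.2135,.148])
d=ctrl.get_image('wrist');cv2.imwrite('pics/w7.png',d['img']);print(proj(d,[.493,.2135,.162]))"
```

```text
t 13.65 p [0.493  0.2136 0.2355] x [ 9.595e-01 -2.816e-01  2.000e-04] z [-1.e-04 -1.e-03 -1.e+00] F [-0.19 -0.84  0.11] T [-0.144  0.067 -0.025] g 1.002 q [-0.96  0.08  0.53  1.75 -0.04  1.32 -0.7 ]
shift mm [-0.  -0.  87.5] units [-1.000e-04 -1.000e-04  2.917e-01]
[321.54312422 217.02246403]
```

View pics/w7.png

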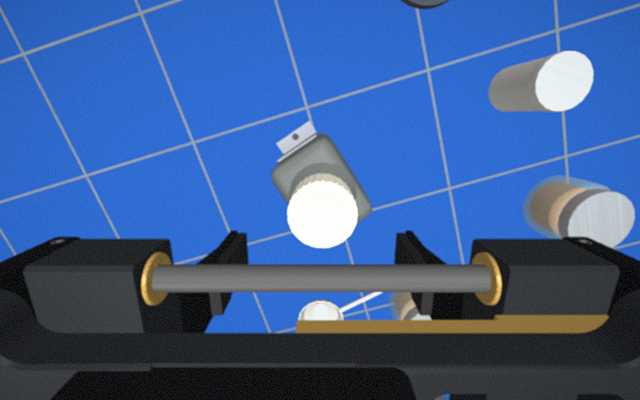

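drive_tool(rows=[[[0, 0, 0.02, 0, 0], [0, -0.003, 0.07, 0, 0], [0, -0.006, 0.13, 0, 0], [0, -0.006, 0.19, 0, 0], [0, -0.006, 0.24, 0, 0], [0, -0.006, 0.275, 0, 0], [0, -0.006, 0.29, 0, 0], [0, -0.006, 0.29, 0, 40], [0, -0.006, 0.29, 0, 255], [0, -0.006, 0.29, 0, 255], [0, -0.006, 0.29, 0, 255], [0, -0.006, 0.29, 0, 255], [0, -0.006, 0.29, 0, 255]]], grip_force=45)

```text
time: 15.32
position: [0.4941, 0.2155, 0.149]
tool_rot: [-3.109, 0.447, -0.002]
ft_force: [2.9, 0.5, 0.5]
grip_width: 0.616
```

```bash
python3 -c "
from h import *
st()
d=ctrl.get_image('wrist');cv2.imwrite('pics/w8.png',d['img'])
d=ctrl.get_image('side');cv2.imwrite('pics/s8.png',cv2.resize(d['img'][110:210,230:380],None,fx=5,fy=5))"
```

```text
t 15.325 p [0.4941 0.2155 0.149 ] x [ 0.9595 -0.2816  0.0012] z [ 1.4e-03  4.0e-04 -1.0e+00] F [2.86 0.47 0.49] T [-0.122 -0.337 -0.035] g 0.616 q [-0.94  0.15  0.53  1.86 -0.08  1.15 -0.67]
```

View pics/w8.png

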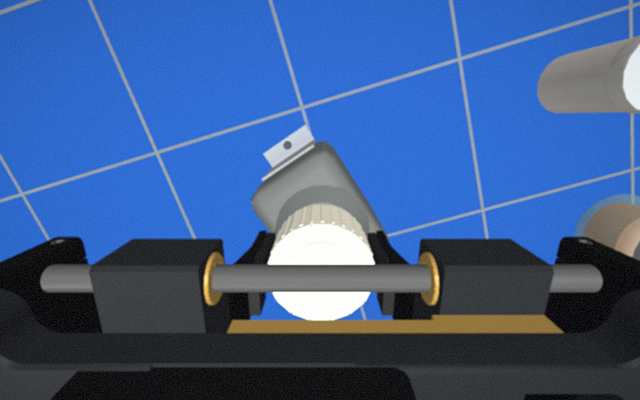

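View pics/s8.png

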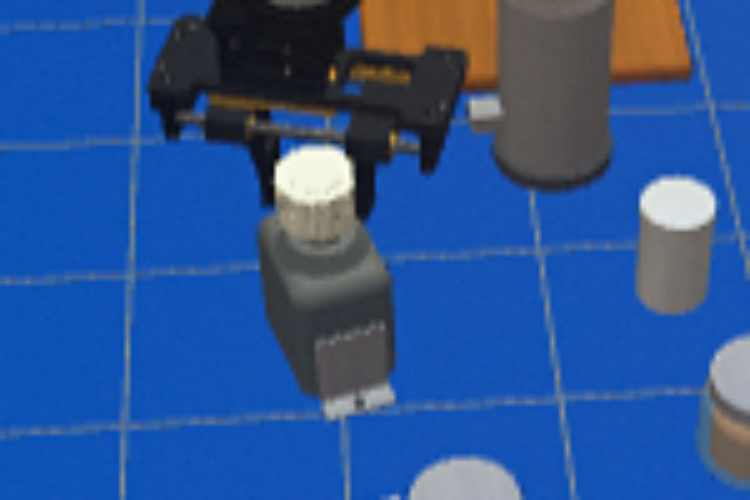

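drive_tool(rows=[[[0, 0, 0.005, 0, 255], [0, 0, 0.011, 0, 255], [0, 0, 0.018, 0, 255], [0, 0, 0.024, 0, 255], [0, 0, 0.027, 0, 255], [0, 0, 0.027, 0, 255], [0, 0, 0.027, 0, 255]]])

```text
time: 16.3
position: [0.494, 0.2156, 0.1417]
tool_rot: [-3.109, 0.447, -0.002]
ft_force: [-0.1, -1.8, 8.4]
grip_width: 0.615
```

```bash
python3 -c "
from h import *
st()
d=ctrl.get_image('wrist');cv2.imwrite('pics/w9.png',d['img'])"
```

```text
t 16.3 p [0.494  0.2156 0.1417] x [ 9.596e-01 -2.815e-01  9.000e-04] z [ 1.2e-03  8.0e-04 -1.0e+00] F [-0.06 -1.75  8.39] T [-0.432  0.007  0.004] g 0.615 q [-0.94  0.16  0.53  1.87 -0.09  1.14 -0.67]
```

View pics/w9.png

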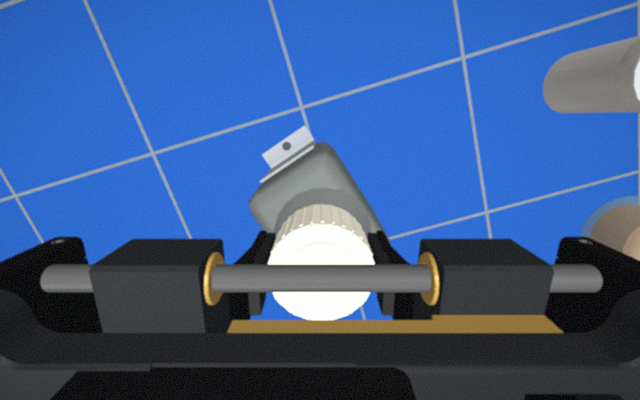

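drive_tool(rows=[[[0, 0, 0.002, 0, 255], [0, 0, 0.003, 0, 255], [0, 0, 0.003, 0, 255], [0, 0, 0.003, 0, 255]]])

```text
time: 16.85
position: [0.4941, 0.2156, 0.141]
tool_rot: [-3.109, 0.447, -0.002]
ft_force: [0.9, -0.7, 8.8]
grip_width: 0.613
```

```bash
python3 -c "
from h import *
st();ctrl.get_image('wrist');st();d=ctrl.get_image('side');cv2.imwrite('pics/s10.png',cv2.resize(d['img'][110:210,230:380],None,fx=5,fy=5));st()"
```

```text
t 16.85 p [0.4941 0.2156 0.141 ] x [ 0.9595 -0.2816  0.001 ] z [ 1.3e-03  9.0e-04 -1.0e+00] F [ 0.86 -0.73  8.81] T [-0.44   0.083  0.051] g 0.613 q [-0.94  0.16  0.53  1.87 -0.09  1.13 -0.67]
t 16.9 p [0.4941 0.2156 0.141 ] x [ 0.9595 -0.2815  0.001 ] z [ 1.3e-03  9.0e-04 -1.0e+00] F [ 0.22 -1.7   8.18] T [-0.471  0.105 -0.028] g 0.615 q [-0.94  0.16  0.53  1.87 -0.09  1.13 -0.67]
t 16.95 p [0.4941 0.2156 0.141 ] x [ 9.595e-01 -2.816e-01  9.000e-04] z [ 1.2e-03  9.0e-04 -1.0e+00] F [ 0.12 -2.85  9.25] T [-0.458  0.042 -0.029] g 0.613 q [-0.94  0.16  0.53  1.87 -0.09  1.13 -0.67]
```

View pics/s10.png

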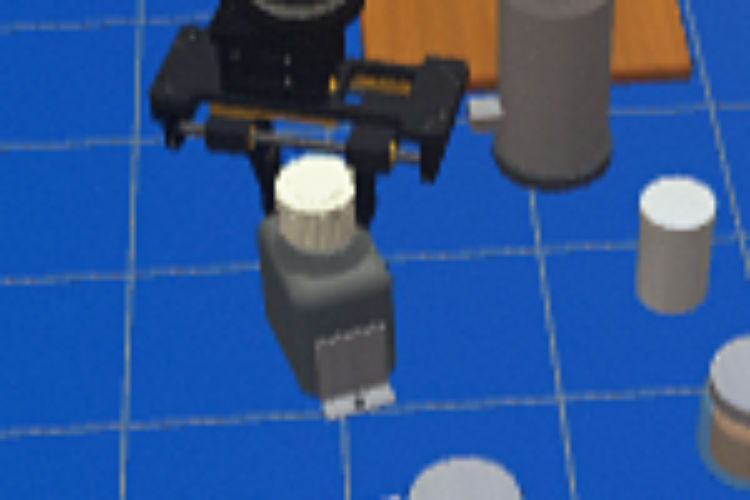

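drive_tool(rows=[[[0, 0, 0, -0.02, 255], [0, 0, 0, -0.06, 255], [0, 0, 0, -0.1, 255], [0, 0, 0, -0.14, 255], [0, 0, 0, -0.18, 255], [0, 0, 0, -0.22, 255], [0, 0, 0, -0.26, 255], [0, 0, 0, -0.3, 255], [0, 0, 0, -0.34, 255], [0, 0, 0, -0.38, 255], [0, 0, 0, -0.41, 255], [0, 0, 0, -0.43, 255], [0, 0, 0, -0.43, 255], [0, 0, 0, -0.43, 255]]])

```text
time: 18.7
position: [0.4926, 0.216, 0.1405]
tool_rot: [-2.704, -1.596, 0.002]
ft_force: [-1.8, -0.9, 9.4]
grip_width: 0.613
```

```bash
python3 -c "
from h import *
st()
d=ctrl.get_image('wrist');cv2.imwrite('pics/w11.png',d['img'])"
```

```text
t 18.7 p [0.4926 0.216  0.1405] x [ 4.834e-01  8.754e-01 -2.000e-04] z [-1.6e-03  7.0e-04 -1.0e+00] F [-1.83 -0.86  9.43] T [-0.268  0.655  0.01 ] g 0.613 q [-0.83  0.16  0.41  1.86 -0.07  1.14  0.66]
```

View pics/w11.png

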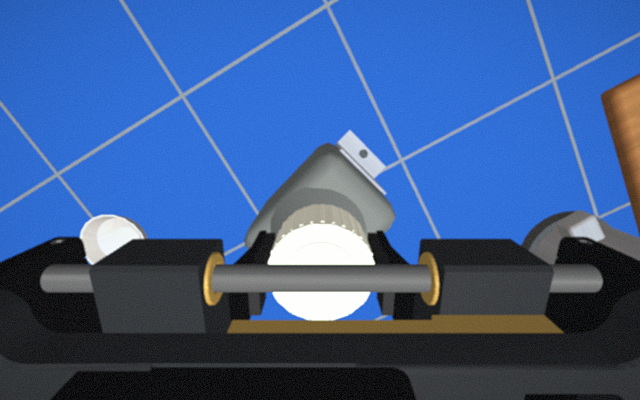

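drive_tool(rows=[[[0, 0, -0.01, 0, 255], [0, 0, -0.025, 0, 255], [0, 0, -0.045, 0, 255], [0, 0, -0.065, 0, 255], [0, 0, -0.065, 0, 255]]])

```text
time: 19.38
position: [0.4931, 0.2154, 0.159]
tool_rot: [-2.706, -1.596, 0.001]
ft_force: [0.2, -0.3, -0.4]
grip_width: 0.612
```

```bash
python3 -c "
from h import *
st();d=ctrl.get_image('side');cv2.imwrite('pics/s12.png',cv2.resize(d['img'][110:210,230:380],None,fx=5,fy=5))"
```

```text
t 19.375 p [0.4931 0.2154 0.159 ] x [ 4.840e-01  8.751e-01 -6.000e-04] z [-7.e-04 -3.e-04 -1.e+00] F [ 0.24 -0.32 -0.38] T [-0.074  0.087  0.05 ] g 0.612 q [-0.84  0.14  0.41  1.84 -0.06  1.17  0.66]
```

View pics/s12.png

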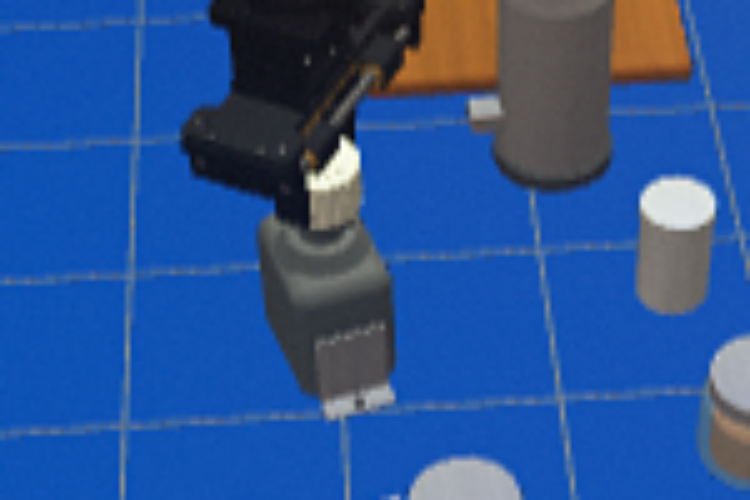

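Free (no upward resistance). The TCP is at 0.159; I lift another 66 mm.

drive_tool(rows=[[[0, 0, -0.02, 0, 255], [0, 0, -0.05, 0, 255], [0, 0, -0.09, 0, 255], [0, 0, -0.13, 0, 255], [0, 0, -0.17, 0, 255], [0, 0, -0.2, 0, 255], [0, 0, -0.215, 0, 255], [0, 0, -0.22, 0, 255], [0, 0, -0.22, 0, 255], [0, 0, -0.22, 0, 255], [0, 0, -0.22, 0, 255], [0, 0, -0.22, 0, 255]]])

```text
time: 20.92
position: [0.4934, 0.2155, 0.225]
tool_rot: [2.706, 1.596, -0.0]
ft_force: [0.3, 1.0, 0.7]
grip_width: 0.611
```

```bash
python3 -c "
from h import *
st()
a=ctrl.get_image('scene');b=ctrl.get_image('side')
c=lambda i,x,y:cv2.resize(i[y:y+100,x:x+80],None,fx=5,fy=5)
cv2.imwrite('pics/z13.png',np.hstack([c(a['img'],285,105),c(b['img'],255,95)]))
d=ctrl.get_image('wrist')
cv2.imwrite('pics/w13.png',np.vstack([d['img'][150:],cv2.resize(a['img'][220:320,180:340],(640,340))]))"
```

```text
t 20.925 p [0.4934 0.2155 0.225 ] x [ 4.839e-01  8.751e-01 -1.000e-04] z [-1.e-04 -1.e-04 -1.e+00] F [0.28 0.96 0.66] T [ 0.056 -0.004 -0.027] g 0.611 q [-0.84  0.09  0.41  1.76 -0.04  1.3   0.64]
```

View pics/z13.png

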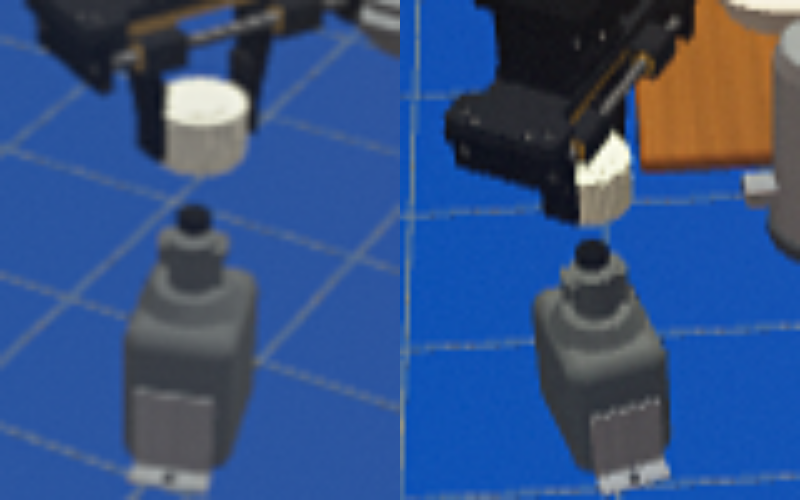

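View pics/w13.png

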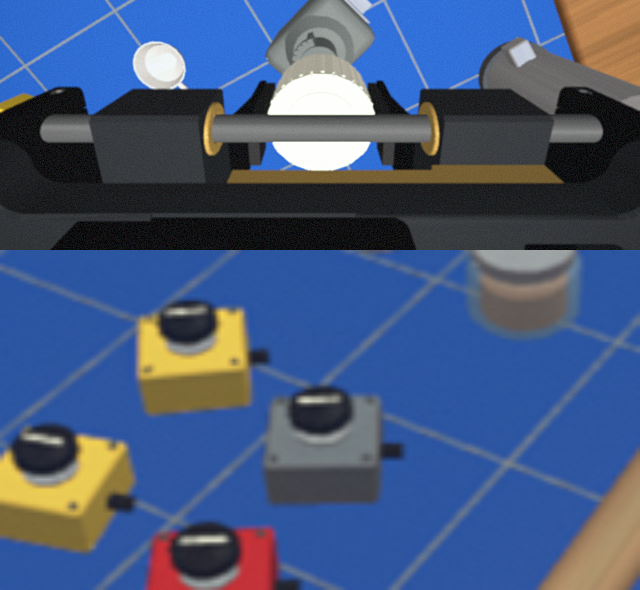

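```bash
python3 -c "
from h import *
print(ctrl.close_job())"
```

```text
the job is handed in; nothing more can be done
None
```

The whole sequence was carried out and the job handed in at about 21 s of the 58 s allowed; the simulator reports no verdict.

- **Stop button:** I pressed the mushroom on the grey box with closed fingers at about 7 N. It latched, with its mark turned about 0.5 rad anticlockwise. I then gripped the head, turned it about 0.77 rad clockwise and let go. The last pictures show it popped up with its mark back at the starting angle.
- **Cap:** I gripped it at 45 N, pressed it down about 8 mm (8–9 N) and twisted it 1.35 rad anticlockwise while pressed. It then lifted off with no resistance.
- **Last checks:** The cap is in the fingers (53 mm opening), level to the eye and still. By the tool pose its underside is about 58 mm above the rim. The bottle's mouth is visible and clear below it.
- **Bystanders:** Nothing in the pictures looked moved and I saw no contact, but I did not measure each one.
- **Disagreements:** The wrist camera and the fixed cameras differed by about 4 mm on the head and cap positions, so I used a point in between. The press force read slightly lower than the stated spring would give at 8 mm, about 9 N against 10 N.

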